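# Hang a valve handwheel on the J-hook

## Robot

A 6-joint arm with a two-finger parallel gripper is mounted at the origin on the work surface. World frame = base frame: x ahead of the robot, y to its left, z up, the work surface at z = 0. Lengths are in m, angles in rad, forces in N, time in s.
With the tool pointing down it reaches from about 0.4 to 0.825 m from the base axis. Payload 7 kg.
Tool frame: the origin (TCP) lies at the very end of the fingers, on their centre line; the grasp point (between the pads) lies 19 mm behind it; z points along the fingers, y is the line along which they close (so a half turn about z gives the same grasp; the last joint's range is limited). The gripper opens to 88 mm and grips with 3 to 60 N. Pads are 19 mm wide; open, the fingers measure 130 mm over their backs; the gripper's body (78 mm by 193 mm) begins 47 mm behind the grasp point.
Start: joints at [1.626, 0.359, 0.012, 0, -1.224, -0.288], TCP at [0.156, 0.657, 0.227] pointing down, gripper open.
Joint ranges: [-3.07, 3.07], [-1.43, 2.12], [-1.02, 1.25], [-3.03, 1.67], [-3.05, -0], [-3.03, 3.03]. Speed limits (rad/s): [2.39, 2.39, 3.01, 3.14, 3.14, 3.14].

## Interface

Orientations are given as [roll, pitch, yaw] about the fixed x, y, z axes, in that order (R = Rz(yaw) Ry(pitch) Rx(roll)).
In Python, from station import arm gives the robot as it stands. The module is installed in compiled form; this text tells all that it offers.
- The arm moves only by the shell command python3 -m crank 'ROWS' [FORCE]. ROWS is JSON, a list of rows, each an object of numbers: "dx", "dy", "dz": the shift along the world's x, y, z in m; "twist": the turn about the world's z in degrees; "grip": the opening, from -1 (shut) to 1 (fully open). A call has exactly 5 rows; each row is the pose to reach, as a shift and turn from the pose commanded when the call began; what a row does not reach only later rows make up. A row lasts 1/12 s, in which the tool goes at most 41.7 mm and 7.16 degrees, less where a joint would pass 70% of its speed; a pose out of reach is approached as far as the arm can. A call with a gripper value outside its range is refused whole. The fingers move at their own pace and stop on an object; FORCE is the grip in N (left out, the last holds). Time passes only in rows, so rows that repeat a pose let the fingers close, or fill a call up. It gives the time, the measured TCP pose, the force, the opening and the grip force at its end, in the units of the state.
- arm.get_state(): the state, without advancing time (a new reading comes with each control period).
- arm.grab_frame(name): name is "scene" or "side" or "wrist"; returns the picture (384x512x3 uint8, red, green, blue); there is no depth.
- arm.get_calibration(name): a dict with "fx", "fy", "cx", "cy" (pixels), "cam_to_world" (4x4, takes a point from camera to world coordinates); the wrist camera has in their place "tool_from_camera" (4x4, takes a point from camera to tool coordinates, whose origin is the TCP and whose axes are the flange's). Camera axes: x right, y down, z forward; pixel columns grow to the right and rows downward; lengths in m; the calibration is good to about 2 mm. A picture is of the moment at which its call begins: read the wrist's pose just before it. get_calibration takes no time and is no camera call.
- arm.job_done(): hands the job in; it is judged then, once.
The state is a dict: "t": time; "q": joint angles; "qd": joint speeds; "joint_efforts": joint torques, N m; "eef_pos": TCP position; "ee_rot": TCP orientation; "force": force on the tool from outside, world axes, zero at the start; "moment": the same for the moment, N m; "width": finger opening in m; "gripper_force": force on a finger pad.
Only numpy, scipy, OpenCV 4.12 (cv2) and the standard library are available. Lean on these libraries where they do the work, as an engineer would, in place of code of your own. Each camera call takes 0.05 s, during which the arm holds its last target. There are 200 camera calls.

## Task

Take the red handwheel out of the rack by the top of its rim and hang it on the J-hook: bring the rim over the upturned tip, set it gently down on the arm between the tip and the brass spring catch, then, keeping it resting on the arm, slide it back over the catch (do not lift it across) until it hangs between the catch and the red collar, and let go. Never bear on the hook with more than about 15 newtons and never drop the wheel; leave the other two wheels, the ball valve and the spanner where they are.

Things in the scene. Friction and masses are not known exactly. Their poses are not given: they have to be found in the camera images.
- redwheel_center (a point): centre of the red valve handwheel (loose, about 0.5 to 0.9 kg, 200 mm across), upright in any one of the rack's three slots, centre 108 mm above the table. x: the wheel's axis (level); z: up to the top of the rim. Hub 30 mm diameter, 26 mm long. Three spokes 13 mm wide, one straight down, so the opening under the top of the rim is free for 50 degrees either side of the top
- red_rim_top (a point): outermost point of the red rim at its top, 100 mm above the centre along the wheel's z. The rim is 14 mm thick along the axis and 22 mm deep radially (inner radius 78 mm), inner edge rounded. Gripped here by only its outermost 10 to 14 mm, the wheel hangs plumb and the fingertips stay above the hook's arm, catch and collar
- rack: fixed green wheel rack 240 (x) x 160 (y) mm, origin under its centre. Three slots at x -72, 0, +72 mm, 17 mm wide, walls 60 mm high; the wheels stand in them with their axes along the rack's x, tops 208 mm above the table. A wheel lifted up can leave along the rack's y past its neighbours
- stand: fixed J-hook stand, origin under the middle of its post (24 x 30 mm, 275 mm high; base plate 10 mm thick). A flat steel arm 18 mm wide, 8 mm thick points along the stand's -x at y = 0. The height of the arm's top face is NOT measured: anywhere from 227 to 253 mm above the table, to be felt or seen; it springs down 1 mm per 12 N. The wheel hangs with its axis along the stand's x
- hook_tip_below (a point): point on the table straight below the upturned tip of the arm, 174 mm from the post's middle along the stand's -x; axes as the stand's. The tip is 8 mm thick along x and stands 14 mm above the arm. The rim must come over it along the stand's +x, the arm passing between rim and hub
- hook_seat_below (a point): point on the table straight below the middle of the seat: with the wheel hung home its rim's middle is here to within 3 mm along x (86 mm from the post's middle along the stand's -x). The soft red collar's face is 8 mm behind it (+x), 9 mm above the arm, yields 1 mm per 1.5 N; the catch's middle is 12 mm in front (-x). In front of the catch the rim can stand free 24 to 76 mm from here
- catch (a joint): travel of the brass spring catch in the arm, a rounded bar (radius 8 mm, across the arm) standing 3.5 mm above the arm at 0 and going straight down, up to 0.004 m, when pressed: 2 N to start, 4 N fully down; springs back. The rim rides over it when pushed along the arm with roughly 5 to 8 N
- bluewheel_center (a point): centre of the dark blue handwheel in the rack, same size; leave alone
- blackwheel_center (a point): centre of the black handwheel in the rack, same size; leave alone
- ballvalve_center (a point): brass ball valve 70 x 38 mm, 54 mm high, with yellow lever, loose; point 20 mm above the table; leave alone
- spanner_grip (a point): steel spanner 190 mm long lying on the table, loose, its grip; leave alone

How it is judged:
On the way, in this order (a step that is already met when the one before it is completed fails the run):
1. the red wheel is lifted clear of the rack, gripped (height (world z) of redwheel_center above 0.17 m and contact force between the fingers and redwheel above 1 N), for 0.2 s.
2. its rim rests on the arm between the tip and the catch (contact force between redwheel and stand above 0.7 N and x of redwheel_center in the frame of stand between -0.166 and -0.107 m and y of redwheel_center in the frame of stand between -0.02 and 0.02 m and height (world z) of redwheel_center above 0.14 m), for 0.2 s.
3. the rim, on the arm, presses the catch down as it slides over it (value of joint catch above 0.002 m and contact force between redwheel and stand above 0.7 N and x of redwheel_center in the frame of stand between -0.107 and -0.089 m), for 0.02 s.
At the end, for the whole second after the job is handed in: Red wheel released, still (<40 mm/s), hanging on the arm between catch and collar: in the stand's frame its centre at x -91 to -80 mm, y within 15 mm, over 140 mm above the table, bearing on the hook; axis within 0.2 rad of the stand's x; catch within 1.5 mm of fully up (x of redwheel_center in the frame of stand between -0.091 and -0.08 m and y of redwheel_center in the frame of stand between -0.015 and 0.015 m and height (world z) of redwheel_center above 0.14 m and contact force between redwheel and stand above 2 N and value of joint catch below 0.0015 m and angle between the x axis of redwheel_center and the x axis of stand, either way round below 0.2 rad and linear speed of redwheel below 0.04 m/s and contact force between the fingers and redwheel below 0.1 N); the robot touches nothing.
It fails at once if the wheel bears on the hook stand with more than 18 N (contact force between redwheel and stand above 18 N).
It fails at once if the fingers push on the hook stand with more than 25 N (contact force between the fingers and stand above 25 N).
It fails at once if the wheel is dropped (moves faster than 0.3 m/s with no finger on it) (contact force between the fingers and redwheel below 0.05 N and linear speed of redwheel above 0.3 m/s).
It fails at once if another wheel, the ball valve or the spanner is moved more than 20 mm (distance of any of bluewheel_center, blackwheel_center, ballvalve_center, spanner_grip from where it was at the start of the episode above 0.02 m).
It also fails if it takes over 72 s, if anything falls off the work surface, if the arm or the gripper's body presses on something with over 40 N, if the wrist force passes 120 N, or if a joint passes its speed limit or range.

## Working session

There is one attempt and no reset: what is moved stays moved. The work goes in short steps, Python scripts to look and compute and a shell command to move; the robot and the scene stay as the last step left them, time stands still between calls to the robot, and variables do not carry over. Pictures are saved under pics/ and viewed, at most 10 in all, crops included, and the job is handed in when it is done.

```bash
mkdir -p pics; cat > h.py <<'E'
from station import arm
import numpy as np, cv2
def grab(n,f):
    s=arm.get_state(); im=arm.grab_frame(n); cv2.imwrite('pics/'+f,im[:,:,::-1]); return s,im
def c2w(n,s=None):
    c=arm.get_calibration(n)
    if 'cam_to_world' in c: return c,np.array(c['cam_to_world'])
    from scipy.spatial.transform import Rotation as R
    T=np.eye(4);T[:3,:3]=R.from_euler('xyz',s['ee_rot']).as_matrix();T[:3,3]=s['eef_pos']
    return c,T@np.array(c['tool_from_camera'])
def ray(n,u,v,s=None):
    c,T=c2w(n,s); d=T[:3,:3]@[(u-c['cx'])/c['fx'],(v-c['cy'])/c['fy'],1]; return T[:3,3],d
def onz(n,u,v,z,s=None):
    o,d=ray(n,u,v,s); return o+d*(z-o[2])/d[2]
def tri(a,b):
    (o1,d1),(o2,d2)=a,b; A=np.stack([d1,-d2],1); t=np.linalg.lstsq(A,o2-o1,rcond=None)[0]
    p,q=o1+t[0]*d1,o2+t[1]*d2; return (p+q)/2,np.linalg.norm(p-q)
def proj(n,p,s=None):
    c,T=c2w(n,s); q=np.linalg.inv(T)@np.append(p,1); return c['fx']*q[0]/q[2]+c['cx'],c['fy']*q[1]/q[2]+c['cy']
E
python3 - <<'E'
from h import *
np.set_printoptions(precision=3,suppress=True)
print(arm.get_state())
ims=[]
for n in('scene','side','wrist'):
    s,im=grab(n,n+'0.png'); print(n,c2w(n,s)[1])
E
```

```text
{'t': 0.0, 'q': array([ 1.626,  0.359,  0.011, -0.   , -1.224, -0.288]), 'qd': array([-0.001,  0.001, -0.   ,  0.001,  0.001, -0.   ]), 'joint_efforts': array([  0.002, -58.272,  29.306,   6.997,   0.007,  -0.   ]), 'eef_pos': array([0.156, 0.656, 0.226]), 'ee_rot': array([ 3.14 , -0.   , -0.233]), 'force': array([ 0.426, -0.46 , -0.267]), 'moment': array([ 0.008, -0.   ,  0.   ]), 'gripper_force': 0.0, 'width': 0.08757851757655225}
scene [[ 0.367  0.586 -0.722  1.441]
 [ 0.93  -0.25   0.27  -0.428]
 [-0.022 -0.771 -0.637  0.969]
 [ 0.     0.     0.     1.   ]]
side [[ 0.789 -0.323  0.522 -0.076]
 [-0.614 -0.403  0.678 -0.899]
 [-0.008 -0.856 -0.517  0.778]
 [ 0.     0.     0.     1.   ]]
wrist [[-0.232 -0.928 -0.291  0.235]
 [-0.973  0.221  0.069  0.637]
 [ 0.001  0.299 -0.954  0.384]
 [ 0.     0.     0.     1.   ]]
```

View pics/scene0.png

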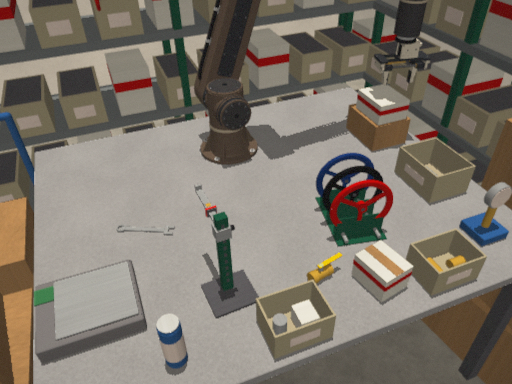

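View pics/side0.png

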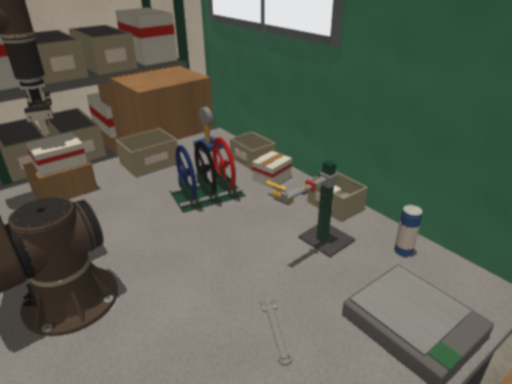

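The scene view shows the red wheel nearest the camera at about (362,208), the hook post top at about (221,220) and the tip at about (198,187). In the side view the red wheel is at about (224,163), the post top at (329,170) and the tip at (275,185). I'll enlarge both next.

```bash
python3 - <<'E'
from h import *
a=cv2.imread('pics/scene0.png');b=cv2.imread('pics/side0.png')
f=lambda im,x,y,w,h,k:cv2.resize(im[y:y+h,x:x+w],None,fx=k,fy=k,interpolation=cv2.INTER_CUBIC)
A=f(a,180,170,80,150,4);A=A[:600]
B=f(b,255,150,110,110,4)
C=np.zeros((600,800,3),np.uint8);C[:600,:320]=A;C[:440,330:770]=B
cv2.imwrite('pics/crop0.png',C)
np.set_printoptions(precision=4,suppress=True)
for n,im,roi in(('scene',a,(310,160,100,90)),('side',b,(205,130,40,70))):
    hsv=cv2.cvtColor(im,cv2.COLOR_BGR2HSV); m=((hsv[...,0]<8)|(hsv[...,0]>172))&(hsv[...,1]>150)&(hsv[...,2]>70)
    x,y,w,h=roi; k=np.zeros_like(m);k[y:y+h,x:x+w]=m[y:y+h,x:x+w]
    cs,_=cv2.findContours(k.astype(np.uint8),cv2.RETR_EXTERNAL,cv2.CHAIN_APPROX_NONE);c=max(cs,key=cv2.contourArea)
    print(n,cv2.fitEllipse(c),cv2.boundingRect(c))
E
```

```text
scene ((361.2397155761719, 201.53370666503906), (39.763179779052734, 62.809600830078125), 67.35813903808594) (330, 179, 63, 48)
side ((223.27792358398438, 159.7200927734375), (17.630468368530273, 47.57057189941406), 163.58201599121094) (213, 138, 22, 51)
```

View pics/crop0.png

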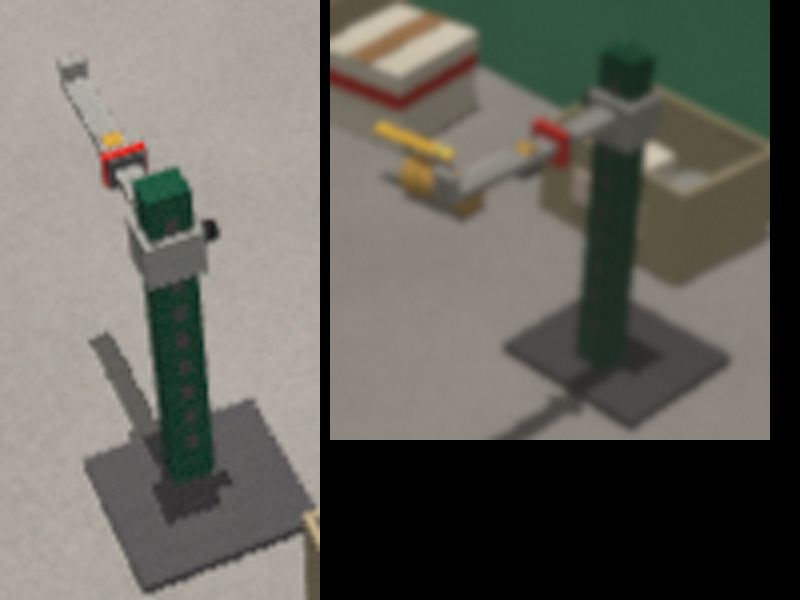

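The crop shows the post top at scene (220.5,215.5) and side (329,163). The tip top is at scene (198,185.5) and side (284.5,194). The catch is at scene (208,205) and side (304,187), and the base plate corners are visible.

```bash
python3 - <<'E'
from h import *
np.set_printoptions(precision=4,suppress=True)
S=lambda x,y:(180+x/4,170+y/4); D=lambda x,y:(255+(x-330)/4,150+y/4)
for nm,a,b in(('post',S(162,182),D(627,53)),('tip',S(72,62),D(447,176)),('catch',S(112,139),D(525,147))):
    print(nm,*tri(ray('scene',*a),ray('side',*b)))
P=[onz('scene',*S(*c),.275) for c in [(162,182)]]; print('post z275',P, onz('side',*D(627,53),.275))
c=np.array([onz('scene',*S(*c),.01) for c in[(85,463),(253,400),(315,512),(148,590)]]);print(c,c.mean(0))
c=np.array([onz('side',*D(*c),.01) for c in[(503,348),(630,424),(728,358)]]);print(c)
print('red', tri(ray('scene',361.2,203),ray('side',223.3,162)))
for v in('scene',(362,181)),('side',(219,138.5)): print('redtop',v, onz(v[0],*v[1],.208))
# rim ellipse pts scene
im=cv2.imread('pics/scene0.png');b=cv2.imread('pics/side0.png')
f=lambda im,x,y,w,h,k:cv2.resize(im[y:y+h,x:x+w],None,fx=k,fy=k,interpolation=cv2.INTER_CUBIC)
C=np.zeros((480,800,3),np.uint8);C[:440,:400]=f(im,305,145,100,110,4);C[:400,410:730]=f(b,165,120,80,100,4)
cv2.imwrite('pics/crop1.png',C)
E
```

```text
post [ 0.6829 -0.2388  0.2728] 0.006011251261888866
tip [ 0.5108 -0.2496  0.2448] 0.005455169708948626
catch [ 0.5864 -0.2439  0.2345] 0.002630877536939811
post z275 [array([ 0.6826, -0.2366,  0.275 ])] [ 0.678  -0.2462  0.275 ]
[[ 0.6535 -0.3046  0.01  ]
 [ 0.6448 -0.1756  0.01  ]
 [ 0.7545 -0.1711  0.01  ]
 [ 0.7708 -0.2954  0.01  ]] [ 0.7059 -0.2367  0.01  ]
[[ 0.6333 -0.1884  0.01  ]
 [ 0.6439 -0.3118  0.01  ]
 [ 0.7595 -0.3049  0.01  ]]
red (array([0.6268, 0.2131, 0.1171]), np.float64(0.00865819505269361))
redtop ('scene', (362, 181)) [0.6268 0.2042 0.208 ]
redtop ('side', (219, 138.5)) [0.6178 0.2136 0.208 ]
```

View pics/crop1.png

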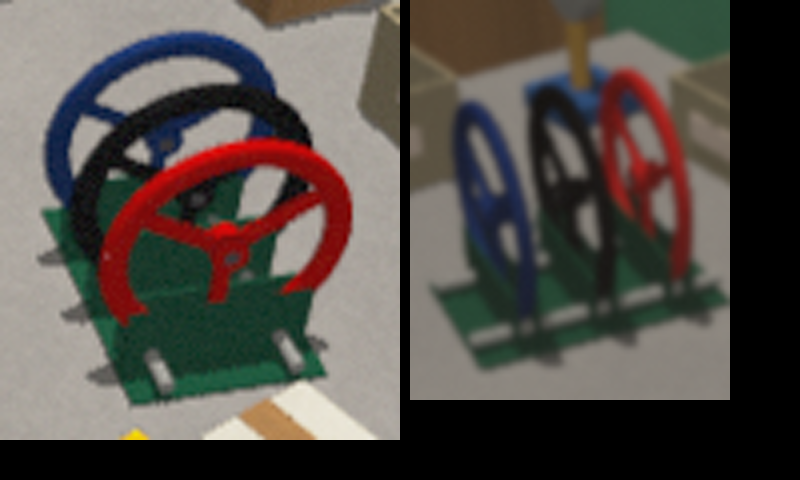

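The crop shows the red wheel in the end slot on the +x side, with its hub at scene (362,205) and side (225,163). The black hub is at scene (354.5,195) and the blue at scene (346,181).

```bash
python3 - <<'E'
from h import *
np.set_printoptions(precision=4,suppress=True)
S=lambda x,y:(305+x/4,145+y/4); D=lambda x,y:(165+(x-410)/4,120+y/4)
for nm,a,b in(('red',(230,238),(648,172)),('black',(198,200),(572,190)),('blue',(165,145),(493,208))):
    print(nm,onz('scene',*S(*a),.108),onz('side',*D(*b),.108),*tri(ray('scene',*S(*a)),ray('side',*D(*b))))
print(tri(ray('scene',*S(258,142)),ray('side',*D(625,72))))
for c in ((128,403),(327,372)): print('rack edge',onz('scene',*S(*c),.006))
for c in ((478,367),(730,300)): print('rack edge',onz('side',*D(*c),.006))
E
python3 -m crank '[{"dx":0.02,"dy":-0.02,"dz":0.04,"twist":-7},{"dx":0.05,"dy":-0.05,"dz":0.07,"twist":-14},{"dx":0.08,"dy":-0.08,"dz":0.09,"twist":-21},{"dx":0.11,"dy":-0.11,"dz":0.09,"twist":-28},{"dx":0.14,"dy":-0.14,"dz":0.09,"twist":-35}]' 20
```

```text
red [0.6214 0.2249 0.108 ] [0.6331 0.2108 0.108 ] [0.6315 0.2145 0.1124] 0.011965875722890717
black [0.5724 0.2269 0.108 ] [0.5604 0.2242 0.108 ] [0.5656 0.2324 0.1021] 0.0017972136358552617
blue [0.5008 0.2398 0.108 ] [0.4884 0.2387 0.108 ] [0.4928 0.246  0.1021] 0.002845943438737697
(array([0.627 , 0.2301, 0.202 ]), np.float64(0.00040025645972902995))
rack edge [0.6611 0.1251 0.006 ]
rack edge [0.6915 0.2842 0.006 ]
rack edge [0.4219 0.1668 0.006 ]
rack edge [0.6558 0.1198 0.006 ]invalid input at $[0]: expected keys dx, dy, dz, twist, grip
```

```bash
python3 -m crank '[{"dx":0.02,"dy":-0.02,"dz":0.04,"twist":-7,"grip":1},{"dx":0.05,"dy":-0.05,"dz":0.07,"twist":-14,"grip":1},{"dx":0.08,"dy":-0.08,"dz":0.09,"twist":-21,"grip":1},{"dx":0.10,"dy":-0.10,"dz":0.09,"twist":-28,"grip":1},{"dx":0.12,"dy":-0.12,"dz":0.09,"twist":-35,"grip":1}]' 20
```

```text
t: 0.57
eef_pos: [0.2771, 0.536, 0.3192]
ee_rot: [-3.138, 0.002, -0.849]
force: [1.1, 0.8, -0.2]
width: 0.0874
gripper_force: 0.0
```

```bash
python3 -m crank '[{"dx":0.03,"dy":-0.03,"dz":0,"twist":-7,"grip":0.2},{"dx":0.06,"dy":-0.06,"dz":0,"twist":-14,"grip":0.2},{"dx":0.09,"dy":-0.09,"dz":0,"twist":-21,"grip":0.2},{"dx":0.12,"dy":-0.12,"dz":0,"twist":-28,"grip":0.2},{"dx":0.15,"dy":-0.15,"dz":0,"twist":-35,"grip":0.2}]' 20
```

```text
t: 0.98
eef_pos: [0.4239, 0.3877, 0.3166]
ee_rot: [3.142, 0.0, -1.46]
force: [1.5, 1.1, -0.1]
width: 0.0599
gripper_force: 0.0
```

```bash
python3 -m crank '[{"dx":0.03,"dy":-0.03,"dz":0,"twist":-6,"grip":0.2},{"dx":0.06,"dy":-0.06,"dz":0,"twist":-12,"grip":0.2},{"dx":0.09,"dy":-0.09,"dz":0,"twist":-17.3,"grip":0.2},{"dx":0.12,"dy":-0.12,"dz":0,"twist":-17.3,"grip":0.2},{"dx":0.15,"dy":-0.15,"dz":0,"twist":-17.3,"grip":0.2}]' 20
```

```text
t: 1.4
eef_pos: [0.5713, 0.2404, 0.3165]
ee_rot: [3.141, 0.0, -1.757]
force: [1.1, 0.8, -0.5]
width: 0.0528
gripper_force: 0.0
```

```bash
python3 -m crank '[{"dx":0.03,"dy":-0.015,"dz":0,"twist":0,"grip":0.2},{"dx":0.055,"dy":-0.026,"dz":-0.03,"twist":0,"grip":0.2},{"dx":0.055,"dy":-0.026,"dz":-0.06,"twist":0,"grip":0.2},{"dx":0.055,"dy":-0.026,"dz":-0.06,"twist":0,"grip":0.2},{"dx":0.055,"dy":-0.026,"dz":-0.06,"twist":0,"grip":0.2}]'
python3 - <<'E'
from h import *
s,im=grab('wrist','w1.png'); print(s['eef_pos'],s['ee_rot'][2])
hsv=cv2.cvtColor(im,cv2.COLOR_RGB2HSV); m=((hsv[...,0]<8)|(hsv[...,0]>172))&(hsv[...,1]>150)&(hsv[...,2]>60)
# red columns/rows extents
ys,xs=np.nonzero(m);print(xs.min(),xs.max(),ys.min(),ys.max())
print(proj('wrist',[.629,.2145,.208],s))
E
```

```text
t: 1.82
eef_pos: [0.6246, 0.2153, 0.2549]
ee_rot: [3.138, -0.003, -1.757]
force: [-0.4, 0.6, 2.0]
width: 0.0525
gripper_force: 0.0
[0.6245875  0.21528152 0.2549194 ] -1.7571020034026725
241 265 91 267
(np.float64(251.1578644430371), np.float64(216.82623169246523))
```

View pics/w1.png

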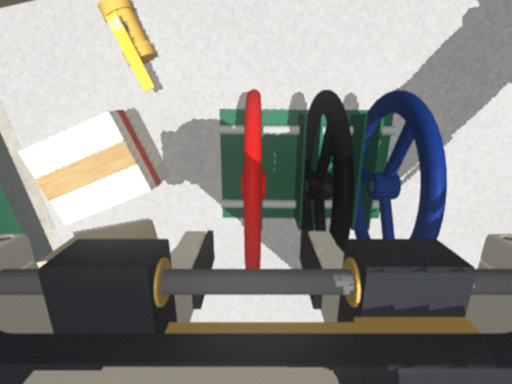

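The wrist view shows the red rim as a vertical line at column 253, with the hub at (254,185), centred between the fingers. I'll check the hub position along y.

```bash
python3 - <<'E'
from h import *
np.set_printoptions(precision=4,suppress=True)
im=cv2.imread('pics/w1.png')[:,:,::-1]
hsv=cv2.cvtColor(im,cv2.COLOR_RGB2HSV); m=((hsv[...,0]<8)|(hsv[...,0]>172))&(hsv[...,1]>150)&(hsv[...,2]>60)
for r in range(90,268,8):
    x=np.nonzero(m[r,225:290])[0]+225; print(r,x.min(),x.max(),end='; ') if len(x) else 0
s=arm.get_state()
print(); print(s['eef_pos'])
print('hub',onz('wrist',254,185,.12,s), 'rimtop',onz('wrist',253,217,.208,s),'rim far edge',onz('wrist',254,91,.13,s))
print([proj('wrist',[.629,.2145,z],s) for z in(.108,.123)])
E
```

```text
98 247 259; 106 246 259; 114 246 260; 122 245 260; 130 245 260; 138 245 261; 146 244 261; 154 244 261; 162 244 261; 170 244 260; 178 242 265; 186 241 265; 194 242 264; 202 245 260; 210 244 260; 218 245 260; 226 245 260; 234 245 259; 242 246 259; 250 246 259; 258 246 258; 266 247 258; 
[0.6253 0.2161 0.2573]
hub [0.6284 0.2151 0.12  ] rimtop [0.6288 0.2168 0.208 ] rim far edge [0.6106 0.1226 0.13  ]
[(np.float64(253.49245056400255), np.float64(181.68609516781356)), (np.float64(253.3448797388787), np.float64(185.27892756113897))]
```

```bash
python3 -m crank '[{"dx":0.0035,"dy":-0.001,"dz":-0.02,"twist":0,"grip":0.1},{"dx":0.0035,"dy":-0.001,"dz":-0.04,"twist":0,"grip":0},{"dx":0.0035,"dy":-0.001,"dz":-0.061,"twist":0,"grip":0},{"dx":0.0035,"dy":-0.001,"dz":-0.061,"twist":0,"grip":0},{"dx":0.0035,"dy":-0.001,"dz":-0.061,"twist":0,"grip":0}]'
```

```text
t: 2.28
eef_pos: [0.6288, 0.216, 0.1974]
ee_rot: [-3.14, 0.0, -1.755]
force: [0.3, 0.1, 0.3]
width: 0.0436
gripper_force: 0.0
```

```bash
python3 -m crank '[{"dx":0,"dy":0,"dz":0,"twist":0,"grip":-0.4},{"dx":0,"dy":0,"dz":0,"twist":0,"grip":-0.6},{"dx":0,"dy":0,"dz":0,"twist":0,"grip":-1},{"dx":0,"dy":0,"dz":0,"twist":0,"grip":-1},{"dx":0,"dy":0,"dz":0,"twist":0,"grip":-1}]' 25
```

```text
t: 2.7
eef_pos: [0.6291, 0.2152, 0.1963]
ee_rot: [-3.141, 0.001, -1.756]
force: [-0.6, 0.5, 0.1]
width: 0.0161
gripper_force: 0.0
```

```bash
python3 -m crank '[{"dx":0,"dy":0,"dz":0,"twist":0,"grip":-1},{"dx":0,"dy":0,"dz":0,"twist":0,"grip":-1},{"dx":0,"dy":0,"dz":0,"twist":0,"grip":-1},{"dx":0,"dy":0,"dz":0,"twist":0,"grip":-1},{"dx":0,"dy":0,"dz":0,"twist":0,"grip":-1}]' 25
```

```text
t: 3.12
eef_pos: [0.6292, 0.2152, 0.1961]
ee_rot: [-3.141, 0.0, -1.756]
force: [-0.2, 0.1, 5.2]
width: 0.0135
gripper_force: 25.0
```

```bash
python3 -m crank '[{"dx":0,"dy":0,"dz":0.005,"twist":0,"grip":-1},{"dx":0,"dy":0,"dz":0.015,"twist":0,"grip":-1},{"dx":0,"dy":0,"dz":0.03,"twist":0,"grip":-1},{"dx":0,"dy":0,"dz":0.045,"twist":0,"grip":-1},{"dx":0,"dy":0,"dz":0.06,"twist":0,"grip":-1}]' 40
```

```text
t: 3.53
eef_pos: [0.6281, 0.2149, 0.2554]
ee_rot: [3.139, -0.001, -1.757]
force: [-0.4, 0.2, -5.6]
width: 0.0136
gripper_force: 40.0
```

```bash
python3 -m crank '[{"dx":0,"dy":0,"dz":0.012,"twist":0,"grip":-1},{"dx":0,"dy":0,"dz":0.022,"twist":0,"grip":-1},{"dx":0,"dy":0,"dz":0.03,"twist":0,"grip":-1},{"dx":0,"dy":0,"dz":0.03,"twist":0,"grip":-1},{"dx":0,"dy":0,"dz":0.03,"twist":0,"grip":-1}]' 40
```

```text
t: 3.95
eef_pos: [0.6287, 0.2152, 0.2854]
ee_rot: [3.141, 0.0, -1.757]
force: [-1.2, -0.1, -5.6]
width: 0.0133
gripper_force: 40.0
```

```bash
python3 -m crank '[{"dx":-0.002,"dy":-0.012,"dz":0,"twist":0,"grip":-1},{"dx":-0.006,"dy":-0.034,"dz":0,"twist":0,"grip":-1},{"dx":-0.012,"dy":-0.062,"dz":0,"twist":0,"grip":-1},{"dx":-0.017,"dy":-0.09,"dz":0,"twist":0,"grip":-1},{"dx":-0.022,"dy":-0.118,"dz":0,"twist":0,"grip":-1}]'
```

```text
t: 4.37
eef_pos: [0.6057, 0.0957, 0.2843]
ee_rot: [3.14, -0.001, -1.756]
force: [0.5, -0.0, -5.8]
width: 0.0138
gripper_force: 40.0
```

```bash
python3 -m crank '[{"dx":-0.005,"dy":-0.028,"dz":0,"twist":0,"grip":-1},{"dx":-0.01,"dy":-0.056,"dz":0,"twist":0,"grip":-1},{"dx":-0.016,"dy":-0.084,"dz":0,"twist":0,"grip":-1},{"dx":-0.022,"dy":-0.112,"dz":0,"twist":1,"grip":-1},{"dx":-0.032,"dy":-0.13,"dz":0,"twist":3,"grip":-1}]'
```

```text
t: 4.78
eef_pos: [0.574, -0.0355, 0.2845]
ee_rot: [3.14, -0.001, -1.705]
force: [-1.2, -1.1, -4.9]
width: 0.0134
gripper_force: 40.0
```

```bash
python3 -m crank '[{"dx":-0.02,"dy":-0.018,"dz":0,"twist":2,"grip":-1},{"dx":-0.042,"dy":-0.036,"dz":0,"twist":4,"grip":-1},{"dx":-0.064,"dy":-0.054,"dz":0,"twist":7,"grip":-1},{"dx":-0.086,"dy":-0.072,"dz":0,"twist":9,"grip":-1},{"dx":-0.1,"dy":-0.086,"dz":0,"twist":11.7,"grip":-1}]'
```

```text
t: 5.2
eef_pos: [0.4717, -0.1202, 0.2848]
ee_rot: [3.139, 0.0, -1.499]
force: [0.8, -0.2, -6.0]
width: 0.0132
gripper_force: 40.0
```

```bash
python3 -m crank '[{"dx":-0.013,"dy":-0.03,"dz":0,"twist":0,"grip":-1},{"dx":-0.026,"dy":-0.062,"dz":0,"twist":0,"grip":-1},{"dx":-0.038,"dy":-0.095,"dz":0,"twist":0,"grip":-1},{"dx":-0.045,"dy":-0.122,"dz":0,"twist":0,"grip":-1},{"dx":-0.047,"dy":-0.136,"dz":0,"twist":0,"grip":-1}]'
python3 - <<'E'
from h import *
s,im=grab('wrist','w2.png'); print(s['eef_pos'],s['ee_rot'],s['force'])
for n in('scene','side'): grab(n,n+'2.png')
for p in([.5108,-.2496,.2448],[.5864,-.2439,.2345]): print(proj('wrist',p,s))
a=cv2.imread('pics/scene2.png');b=cv2.imread('pics/side2.png')
f=lambda im,x,y,w,h,k:cv2.resize(im[y:y+h,x:x+w],None,fx=k,fy=k,interpolation=cv2.INTER_CUBIC)
C=np.zeros((600,800,3),np.uint8);C[:600,:320]=f(a,160,120,80,150,4);C[:480,330:800]=f(b,240,110,117,120,4)[:,:470][:,:470] if 0 else cv2.resize(b[110:230,240:358],(470,480),interpolation=cv2.INTER_CUBIC)
cv2.imwrite('pics/crop2.png',C)
E
```

```text
t: 5.62
eef_pos: [0.4255, -0.2573, 0.285]
ee_rot: [3.14, -0.0, -1.502]
force: [0.7, -1.4, -6.2]
width: 0.0134
gripper_force: 40.0
[ 0.42548573 -0.25725465  0.28498249] [ 3.13999106e+00 -7.54412922e-05 -1.50154973e+00] [ 0.66947808 -1.41930523 -6.17968161]
(np.float64(142.64238406455706), np.float64(222.30106838410197))
(np.float64(50.90144075335624), np.float64(217.84544057553708))
```

View pics/w2.png

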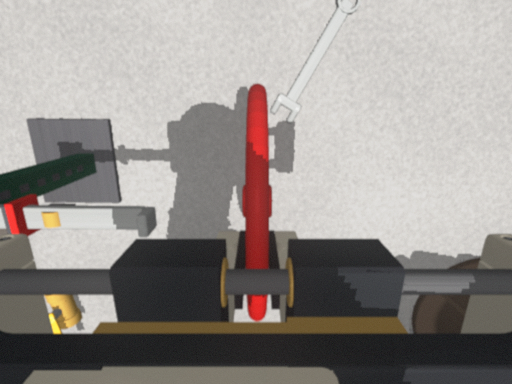

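View pics/crop2.png

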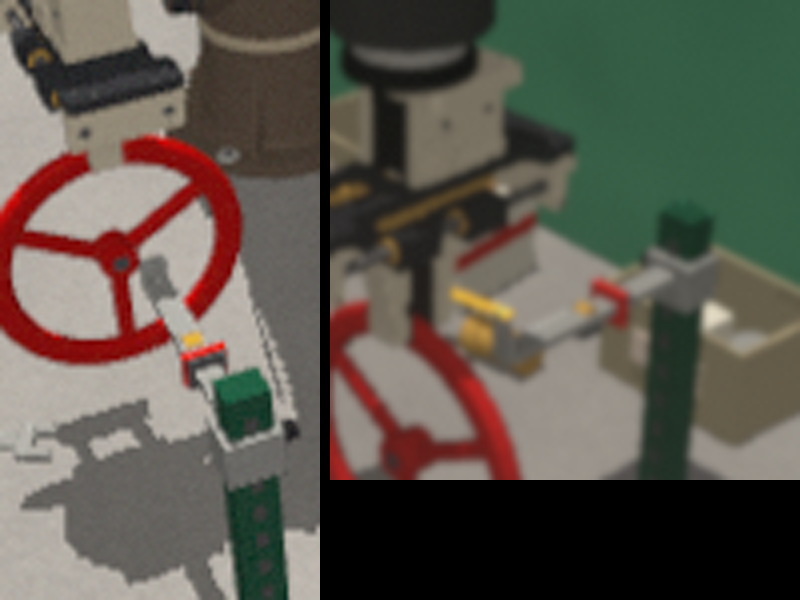

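In the wrist view the tip is at about (140,222) and the catch at (51,219). Both match where my triangulated points project, (143,222) and (51,218), and the arm runs parallel to the closing line. In the crops the wheel hangs plumb, with the tip level with the opening above the hub. Next I move it over the tip.

```bash
python3 -m crank '[{"dx":0.008,"dy":0.003,"dz":-0.003,"twist":0,"grip":-1},{"dx":0.022,"dy":0.004,"dz":-0.005,"twist":0,"grip":-1},{"dx":0.038,"dy":0.005,"dz":-0.005,"twist":0,"grip":-1},{"dx":0.052,"dy":0.006,"dz":-0.005,"twist":0,"grip":-1},{"dx":0.065,"dy":0.007,"dz":-0.005,"twist":0,"grip":-1}]'
```

```text
t: 6.18
eef_pos: [0.4949, -0.2469, 0.2801]
ee_rot: [3.141, 0.0, -1.498]
force: [-0.4, 0.4, -6.2]
width: 0.0135
gripper_force: 40.0
```

```bash
python3 -m crank '[{"dx":0.013,"dy":0.001,"dz":0,"twist":0,"grip":-1},{"dx":0.028,"dy":0.002,"dz":0,"twist":0,"grip":-1},{"dx":0.044,"dy":0.003,"dz":0,"twist":0,"grip":-1},{"dx":0.058,"dy":0.004,"dz":0,"twist":0,"grip":-1},{"dx":0.0655,"dy":0.004,"dz":0,"twist":0,"grip":-1}]'
```

```text
t: 6.6
eef_pos: [0.5607, -0.2433, 0.2798]
ee_rot: [3.141, 0.0, -1.499]
force: [0.7, -0.4, -4.9]
width: 0.0139
gripper_force: 40.0
```

```bash
python3 -m crank '[{"dx":0,"dy":0,"dz":-0.004,"twist":0,"grip":-1},{"dx":0,"dy":0,"dz":-0.009,"twist":0,"grip":-1},{"dx":0,"dy":0,"dz":-0.014,"twist":0,"grip":-1},{"dx":0,"dy":0,"dz":-0.018,"twist":0,"grip":-1},{"dx":0,"dy":0,"dz":-0.018,"twist":0,"grip":-1}]'
python3 - <<'E'
from h import *
s,im=grab('wrist','w3.png'); print(s['eef_pos'],s['ee_rot'],s['force'])
for n in('scene','side'): grab(n,n+'3.png')
b=cv2.imread('pics/side3.png');a=cv2.imread('pics/scene3.png')
cv2.imwrite('pics/crop3.png',np.hstack([cv2.resize(a[130:250,170:270],(400,480),interpolation=cv2.INTER_CUBIC),cv2.resize(b[120:240,255:355],(400,480),interpolation=cv2.INTER_CUBIC)]))
E
```

```text
t: 7.02
eef_pos: [0.5572, -0.2437, 0.2614]
ee_rot: [3.14, 0.001, -1.5]
force: [-0.4, -0.1, -6.0]
width: 0.0133
gripper_force: 40.0
[ 0.55724573 -0.2437256   0.26140855] [ 3.13994474e+00  6.83242950e-04 -1.50026755e+00] [-0.44300281 -0.10982693 -5.95014173]
```

View pics/crop3.png

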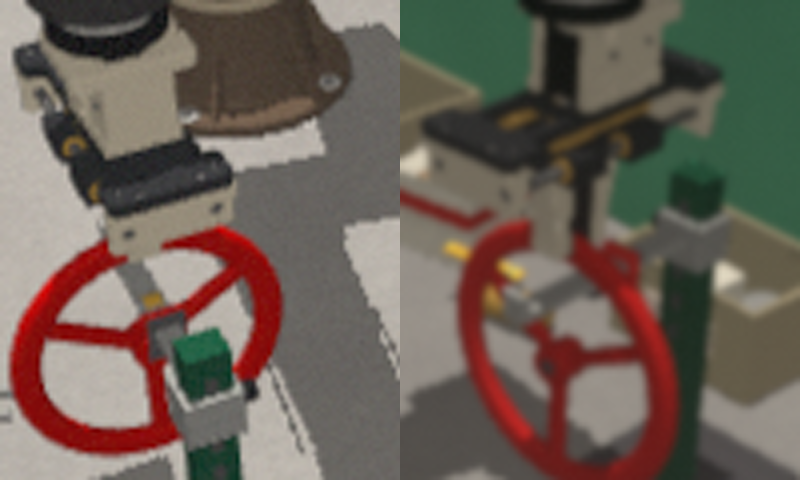

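The arm passes through the opening between rim and hub: the tip is on the near side of the wheel and the catch on the far side. Lowering gently now.

```bash
python3 -m crank '[{"dx":0,"dy":-0.001,"dz":-0.003,"twist":0,"grip":-1},{"dx":0,"dy":-0.0025,"dz":-0.006,"twist":0,"grip":-1},{"dx":0,"dy":-0.0025,"dz":-0.009,"twist":0,"grip":-1},{"dx":0,"dy":-0.0025,"dz":-0.011,"twist":0,"grip":-1},{"dx":0,"dy":-0.0025,"dz":-0.011,"twist":0,"grip":-1}]'
```

```text
t: 7.58
eef_pos: [0.558, -0.2463, 0.2508]
ee_rot: [3.141, 0.0, -1.5]
force: [-0.3, 0.5, -6.4]
width: 0.0136
gripper_force: 40.0
```

```bash
python3 -m crank '[{"dx":0,"dy":0,"dz":-0.0006,"twist":0,"grip":-1},{"dx":0,"dy":0,"dz":-0.0012,"twist":0,"grip":-1},{"dx":0,"dy":0,"dz":-0.0018,"twist":0,"grip":-1},{"dx":0,"dy":0,"dz":-0.0024,"twist":0,"grip":-1},{"dx":0,"dy":0,"dz":-0.0024,"twist":0,"grip":-1}]'
```

```text
t: 8.0
eef_pos: [0.5584, -0.2463, 0.2491]
ee_rot: [3.142, 0.0, -1.5]
force: [-1.1, -1.1, -6.8]
width: 0.0134
gripper_force: 40.0
```

```bash
python3 -m crank '[{"dx":0,"dy":0,"dz":-0.0004,"twist":0,"grip":-1},{"dx":0,"dy":0,"dz":-0.0008,"twist":0,"grip":-1},{"dx":0,"dy":0,"dz":-0.0012,"twist":0,"grip":-1},{"dx":0,"dy":0,"dz":-0.0016,"twist":0,"grip":-1},{"dx":0,"dy":0,"dz":-0.0016,"twist":0,"grip":-1}]'
```

```text
t: 8.42
eef_pos: [0.5583, -0.2463, 0.2474]
ee_rot: [3.141, 0.0, -1.5]
force: [-0.5, -0.2, -6.3]
width: 0.0134
gripper_force: 40.0
```

```bash
python3 -m crank '[{"dx":0,"dy":0,"dz":-0.0003,"twist":0,"grip":-1},{"dx":0,"dy":0,"dz":-0.0006,"twist":0,"grip":-1},{"dx":0,"dy":0,"dz":-0.0008,"twist":0,"grip":-1},{"dx":0,"dy":0,"dz":-0.0008,"twist":0,"grip":-1},{"dx":0,"dy":0,"dz":-0.0008,"twist":0,"grip":-1}]'
```

```text
t: 8.83
eef_pos: [0.5584, -0.2463, 0.2467]
ee_rot: [3.142, 0.0, -1.5]
force: [-0.1, -0.5, -6.8]
width: 0.014
gripper_force: 40.0
```

```bash
python3 -m crank '[{"dx":0,"dy":0,"dz":-0.0003,"twist":0,"grip":-1},{"dx":0,"dy":0,"dz":-0.0006,"twist":0,"grip":-1},{"dx":0,"dy":0,"dz":-0.0008,"twist":0,"grip":-1},{"dx":0,"dy":0,"dz":-0.0008,"twist":0,"grip":-1},{"dx":0,"dy":0,"dz":-0.0008,"twist":0,"grip":-1}]'
```

```text
t: 9.25
eef_pos: [0.5583, -0.2464, 0.2459]
ee_rot: [3.142, -0.0, -1.5]
force: [-0.1, 0.8, -5.3]
width: 0.0135
gripper_force: 40.0
```

```bash
python3 -m crank '[{"dx":0,"dy":0,"dz":-0.0003,"twist":0,"grip":-1},{"dx":0,"dy":0,"dz":-0.0006,"twist":0,"grip":-1},{"dx":0,"dy":0,"dz":-0.0006,"twist":0,"grip":-1},{"dx":0,"dy":0,"dz":-0.0006,"twist":0,"grip":-1},{"dx":0,"dy":0,"dz":-0.0006,"twist":0,"grip":-1}]'
```

```text
t: 9.67
eef_pos: [0.5584, -0.2464, 0.2453]
ee_rot: [3.142, 0.0, -1.5]
force: [-0.8, 0.2, -5.2]
width: 0.0135
gripper_force: 40.0
```

```bash
python3 -m crank '[{"dx":0,"dy":0,"dz":-0.0003,"twist":0,"grip":-1},{"dx":0,"dy":0,"dz":-0.0006,"twist":0,"grip":-1},{"dx":0,"dy":0,"dz":-0.0006,"twist":0,"grip":-1},{"dx":0,"dy":0,"dz":-0.0006,"twist":0,"grip":-1},{"dx":0,"dy":0,"dz":-0.0006,"twist":0,"grip":-1}]'
```

```text
t: 10.08
eef_pos: [0.5584, -0.2464, 0.2449]
ee_rot: [-3.141, -0.0, -1.5]
force: [-0.5, 0.4, -3.3]
width: 0.0136
gripper_force: 40.0
```

```bash
python3 -c "
from h import *
for i in range(4):
    arm.grab_frame('wrist');s=arm.get_state();print(s['force'],s['eef_pos'])"
```

```text
[-0.1032376  -0.4380489  -3.74593051] [ 0.55841029 -0.24638358  0.24493999]
[-0.82129172  0.99093483 -4.53865259] [ 0.55841366 -0.24639002  0.24493949]
[-0.60568818 -0.20309438 -4.18013255] [ 0.5583768  -0.24638639  0.24487646]
[-0.22890262  0.26767613 -3.60834446] [ 0.55840377 -0.24640229  0.24488777]
```

```bash
python3 -m crank '[{"dx":0,"dy":0,"dz":-0.0002,"twist":0,"grip":-1},{"dx":0,"dy":0,"dz":-0.0003,"twist":0,"grip":-1},{"dx":0,"dy":0,"dz":-0.0003,"twist":0,"grip":-1},{"dx":0,"dy":0,"dz":-0.0003,"twist":0,"grip":-1},{"dx":0,"dy":0,"dz":-0.0003,"twist":0,"grip":-1}]'
python3 -c "
from h import *
F=[]
for i in range(4):
    arm.grab_frame('wrist');s=arm.get_state();F.append(s['force'])
print(np.mean(F,0),s['eef_pos'])"
```

```text
t: 10.7
eef_pos: [0.5584, -0.2464, 0.2446]
ee_rot: [-3.141, -0.0, -1.5]
force: [-0.8, 0.1, -1.2]
width: 0.0133
gripper_force: 40.0
[-1.17896018  0.43805571 -1.53319508] [ 0.55841191 -0.24638376  0.24456274]
```

```bash
python3 -m crank '[{"dx":0.002,"dy":0.0001,"dz":0,"twist":0,"grip":-1},{"dx":0.004,"dy":0.0003,"dz":0,"twist":0,"grip":-1},{"dx":0.006,"dy":0.0004,"dz":0,"twist":0,"grip":-1},{"dx":0.008,"dy":0.0005,"dz":0,"twist":0,"grip":-1},{"dx":0.008,"dy":0.0005,"dz":0,"twist":0,"grip":-1}]'
```

```text
t: 11.32
eef_pos: [0.5669, -0.2459, 0.2445]
ee_rot: [-3.141, -0.0, -1.5]
force: [-0.9, -0.5, -0.5]
width: 0.0135
gripper_force: 40.0
```

```bash
python3 -m crank '[{"dx":0.001,"dy":0.0001,"dz":0,"twist":0,"grip":-1},{"dx":0.002,"dy":0.0002,"dz":0,"twist":0,"grip":-1},{"dx":0.003,"dy":0.0002,"dz":0,"twist":0,"grip":-1},{"dx":0.004,"dy":0.0003,"dz":0,"twist":0,"grip":-1},{"dx":0.004,"dy":0.0003,"dz":0,"twist":0,"grip":-1}]'
```

```text
t: 11.73
eef_pos: [0.5706, -0.2456, 0.2445]
ee_rot: [-3.141, -0.0, -1.5]
force: [-1.4, -1.1, -1.0]
width: 0.0133
gripper_force: 40.0
```

```bash
python3 -m crank '[{"dx":0.001,"dy":0.0001,"dz":0,"twist":0,"grip":-1},{"dx":0.002,"dy":0.0002,"dz":0,"twist":0,"grip":-1},{"dx":0.003,"dy":0.0002,"dz":0,"twist":0,"grip":-1},{"dx":0.004,"dy":0.0003,"dz":0,"twist":0,"grip":-1},{"dx":0.004,"dy":0.0003,"dz":0,"twist":0,"grip":-1}]'
```

```text
t: 12.15
eef_pos: [0.5746, -0.2453, 0.2445]
ee_rot: [-3.141, -0.0, -1.5]
force: [-2.1, -0.3, 0.2]
width: 0.0136
gripper_force: 40.0
```

```bash
python3 -m crank '[{"dx":0.001,"dy":0.0001,"dz":0,"twist":0,"grip":-1},{"dx":0.002,"dy":0.0002,"dz":0,"twist":0,"grip":-1},{"dx":0.003,"dy":0.0002,"dz":0,"twist":0,"grip":-1},{"dx":0.003,"dy":0.0002,"dz":0,"twist":0,"grip":-1},{"dx":0.003,"dy":0.0002,"dz":0,"twist":0,"grip":-1}]'
```

```text
t: 12.57
eef_pos: [0.5768, -0.2451, 0.2444]
ee_rot: [3.14, 0.0, -1.5]
force: [-4.4, -0.4, 0.8]
width: 0.0134
gripper_force: 40.0
```

```bash
python3 -m crank '[{"dx":0.001,"dy":0.0001,"dz":0,"twist":0,"grip":-1},{"dx":0.002,"dy":0.0002,"dz":0,"twist":0,"grip":-1},{"dx":0.003,"dy":0.0002,"dz":0,"twist":0,"grip":-1},{"dx":0.003,"dy":0.0002,"dz":0,"twist":0,"grip":-1},{"dx":0.003,"dy":0.0002,"dz":0,"twist":0,"grip":-1}]'
```

```text
t: 12.98
eef_pos: [0.58, -0.245, 0.2444]
ee_rot: [3.141, 0.0, -1.5]
force: [-5.1, -0.6, -0.5]
width: 0.0138
gripper_force: 40.0
```

```bash
python3 -m crank '[{"dx":0.001,"dy":0.0001,"dz":0,"twist":0,"grip":-1},{"dx":0.002,"dy":0.0002,"dz":0,"twist":0,"grip":-1},{"dx":0.003,"dy":0.0002,"dz":0,"twist":0,"grip":-1},{"dx":0.003,"dy":0.0002,"dz":0,"twist":0,"grip":-1},{"dx":0.003,"dy":0.0002,"dz":0,"twist":0,"grip":-1}]'
```

```text
t: 13.4
eef_pos: [0.5838, -0.2446, 0.2446]
ee_rot: [-3.141, -0.0, -1.5]
force: [-3.3, 0.2, -0.3]
width: 0.0132
gripper_force: 40.0
```

```bash
python3 -m crank '[{"dx":0.001,"dy":0.0001,"dz":0,"twist":0,"grip":-1},{"dx":0.002,"dy":0.0002,"dz":0,"twist":0,"grip":-1},{"dx":0.003,"dy":0.0002,"dz":0,"twist":0,"grip":-1},{"dx":0.004,"dy":0.0003,"dz":0,"twist":0,"grip":-1},{"dx":0.004,"dy":0.0003,"dz":0,"twist":0,"grip":-1}]'
```

```text
t: 13.82
eef_pos: [0.588, -0.2443, 0.2445]
ee_rot: [-3.141, -0.0, -1.5]
force: [-1.3, 0.0, 0.1]
width: 0.0133
gripper_force: 40.0
```

```bash
python3 -m crank '[{"dx":0.001,"dy":0.0001,"dz":0,"twist":0,"grip":-1},{"dx":0.002,"dy":0.0002,"dz":0,"twist":0,"grip":-1},{"dx":0.003,"dy":0.0002,"dz":0,"twist":0,"grip":-1},{"dx":0.004,"dy":0.0003,"dz":0,"twist":0,"grip":-1},{"dx":0.004,"dy":0.0003,"dz":0,"twist":0,"grip":-1}]'
```

```text
t: 14.23
eef_pos: [0.5919, -0.244, 0.2445]
ee_rot: [-3.141, -0.0, -1.5]
force: [-1.1, 0.6, 0.3]
width: 0.0135
gripper_force: 40.0
```

```bash
python3 -m crank '[{"dx":0.001,"dy":0.0001,"dz":0,"twist":0,"grip":-1},{"dx":0.002,"dy":0.0001,"dz":0,"twist":0,"grip":-1},{"dx":0.003,"dy":0.0002,"dz":0,"twist":0,"grip":-1},{"dx":0.003,"dy":0.0002,"dz":0,"twist":0,"grip":-1},{"dx":0.003,"dy":0.0002,"dz":0,"twist":0,"grip":-1}]'
```

```text
t: 14.65
eef_pos: [0.5947, -0.2439, 0.2446]
ee_rot: [-3.141, -0.0, -1.5]
force: [-0.2, 0.3, 0.6]
width: 0.0135
gripper_force: 40.0
```

```bash
python3 -m crank '[{"dx":0.001,"dy":0.0001,"dz":0,"twist":0,"grip":-1},{"dx":0.002,"dy":0.0001,"dz":0,"twist":0,"grip":-1},{"dx":0.002,"dy":0.0001,"dz":0,"twist":0,"grip":-1},{"dx":0.002,"dy":0.0001,"dz":0,"twist":0,"grip":-1},{"dx":0.002,"dy":0.0001,"dz":0,"twist":0,"grip":-1}]'
```

```text
t: 15.07
eef_pos: [0.5962, -0.2438, 0.2444]
ee_rot: [3.141, 0.0, -1.5]
force: [-2.6, 0.4, 1.0]
width: 0.0137
gripper_force: 40.0
```

```bash
python3 -m crank '[{"dx":0.001,"dy":0.0001,"dz":0,"twist":0,"grip":-1},{"dx":0.001,"dy":0.0001,"dz":0,"twist":0,"grip":-1},{"dx":0.001,"dy":0.0001,"dz":0,"twist":0,"grip":-1},{"dx":0.001,"dy":0.0001,"dz":0,"twist":0,"grip":-1},{"dx":0.001,"dy":0.0001,"dz":0,"twist":0,"grip":-1}]'
python3 - <<'E'
from h import *
F=[]
for i in range(4):
    arm.grab_frame('wrist');s=arm.get_state();F.append(s['force'])
print(np.mean(F,0),s['eef_pos'])
_,w=grab('wrist','w4.png');_,a=grab('scene','scene4.png');_,b=grab('side','side4.png')
f=lambda im,y,x,h,ww,W,H:cv2.resize(im[y:y+h,x:x+ww],(W,H),interpolation=cv2.INTER_CUBIC)
C=np.hstack([f(a,150,180,80,64,320,400),f(b,140,280,80,60,300,400)])
cv2.imwrite('pics/crop4.png',np.vstack([C,np.pad(f(w,150,100,100,310,620,200),((0,0),(0,0),(0,0)))])[:,:,::-1])
E
```

```text
t: 15.48
eef_pos: [0.5972, -0.2437, 0.2444]
ee_rot: [3.141, -0.0, -1.5]
force: [-3.7, 0.5, 0.8]
width: 0.0134
gripper_force: 40.0
[-3.48042482 -0.2432474   0.76606111] [ 0.59724301 -0.24369274  0.24443725]
```

View pics/crop4.png

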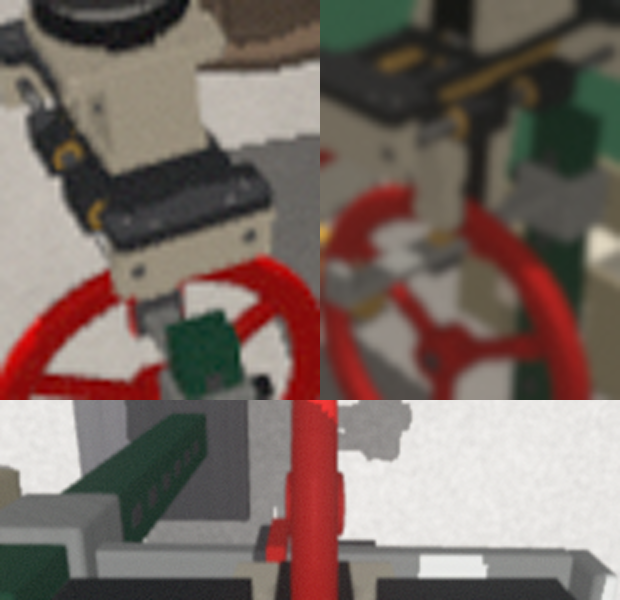

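The wrist view shows the rim just short of the red collar, with the arm's free stretch and the tip on the other side. The side view shows the brass catch in front of the rim. The -3.5 N along x is the collar, so I'll back off 1.5 mm and release.

```bash
python3 -m crank '[{"dx":-0.0005,"dy":0,"dz":0,"twist":0,"grip":-1},{"dx":-0.001,"dy":0,"dz":0,"twist":0,"grip":-1},{"dx":-0.0015,"dy":-0.0001,"dz":0,"twist":0,"grip":-1},{"dx":-0.0015,"dy":-0.0001,"dz":0,"twist":0,"grip":-1},{"dx":-0.0015,"dy":-0.0001,"dz":0,"twist":0,"grip":-1}]' 40
python3 -c "
from h import *
F=[]
for i in range(4):
    arm.grab_frame('wrist');s=arm.get_state();F.append(s['force'])
print(np.mean(F,0),s['eef_pos'])"
```

```text
t: 16.25
eef_pos: [0.5967, -0.2437, 0.2446]
ee_rot: [-3.14, -0.0, -1.5]
force: [2.1, 0.7, -0.3]
width: 0.0137
gripper_force: 40.0
[ 2.95212758  0.04691154 -0.66911653] [ 0.59629547 -0.24367166  0.24460748]
```

```bash
python3 -m crank '[{"dx":0.0004,"dy":0,"dz":0,"twist":0,"grip":-1},{"dx":0.0008,"dy":0,"dz":0,"twist":0,"grip":-1},{"dx":0.0008,"dy":0,"dz":0,"twist":0,"grip":-1},{"dx":0.0008,"dy":0,"dz":0,"twist":0,"grip":-1},{"dx":0.0008,"dy":0,"dz":0,"twist":0,"grip":-1}]' 15
```

```text
t: 16.87
eef_pos: [0.5963, -0.2437, 0.2444]
ee_rot: [3.141, 0.0, -1.5]
force: [-0.4, 0.6, 1.4]
width: 0.0141
gripper_force: 15.0
```

```bash
python3 -m crank '[{"dx":0,"dy":0,"dz":0,"twist":0,"grip":-0.6},{"dx":0,"dy":0,"dz":0,"twist":0,"grip":-0.5},{"dx":0,"dy":0,"dz":0,"twist":0,"grip":-0.35},{"dx":0,"dy":0,"dz":0,"twist":0,"grip":-0.2},{"dx":0,"dy":0,"dz":0,"twist":0,"grip":-0.1}]' 5
```

```text
t: 17.28
eef_pos: [0.5966, -0.2438, 0.2444]
ee_rot: [3.142, 0.0, -1.5]
force: [-0.3, 0.1, -0.3]
width: 0.0354
gripper_force: 0.0
```

```bash
python3 -m crank '[{"dx":0,"dy":0,"dz":0,"twist":0,"grip":-0.1},{"dx":0,"dy":0,"dz":0,"twist":0,"grip":-0.1},{"dx":0,"dy":0,"dz":0,"twist":0,"grip":-0.1},{"dx":0,"dy":0,"dz":0,"twist":0,"grip":-0.1},{"dx":0,"dy":0,"dz":0,"twist":0,"grip":-0.1}]'
```

```text
t: 17.7
eef_pos: [0.5967, -0.2438, 0.2445]
ee_rot: [-3.142, -0.0, -1.5]
force: [-0.3, 0.5, 0.9]
width: 0.0394
gripper_force: 0.0
```

Released. Next I'll lift straight up and look.

```bash
python3 -m crank '[{"dx":0,"dy":0,"dz":0.006,"twist":0,"grip":-0.1},{"dx":0,"dy":0,"dz":0.02,"twist":0,"grip":-0.1},{"dx":0,"dy":0,"dz":0.04,"twist":0,"grip":-0.1},{"dx":0,"dy":0,"dz":0.06,"twist":0,"grip":-0.1},{"dx":0,"dy":0,"dz":0.08,"twist":0,"grip":-0.1}]'
python3 -m crank '[{"dx":0,"dy":0,"dz":0.02,"twist":0,"grip":-0.1},{"dx":0,"dy":0,"dz":0.02,"twist":0,"grip":-0.1},{"dx":0,"dy":0,"dz":0.02,"twist":0,"grip":-0.1},{"dx":0,"dy":0,"dz":0.02,"twist":0,"grip":-0.1},{"dx":0,"dy":0,"dz":0.02,"twist":0,"grip":-0.1}]'
python3 - <<'E'
from h import *
s,w=grab('wrist','w5.png');_,b=grab('side','side5.png');_,a=grab('scene','scene5.png')
f=lambda im,y,x,h,ww,W,H:cv2.resize(im[y:y+h,x:x+ww],(W,H),interpolation=cv2.INTER_CUBIC)
cv2.imwrite('pics/crop5.png',np.hstack([f(w,100,130,180,240,480,360),f(b,150,270,90,80,320,360)])[:,:,::-1])
E
```

```text
t: 18.12
eef_pos: [0.5966, -0.2438, 0.3258]
ee_rot: [-3.142, -0.0, -1.5]
force: [-0.1, 0.2, 0.2]
width: 0.0395
gripper_force: 0.0
t: 18.53
eef_pos: [0.5963, -0.2436, 0.3436]
ee_rot: [3.14, 0.001, -1.5]
force: [-0.3, -0.5, 0.5]
width: 0.0394
gripper_force: 0.0
```

View pics/crop5.png

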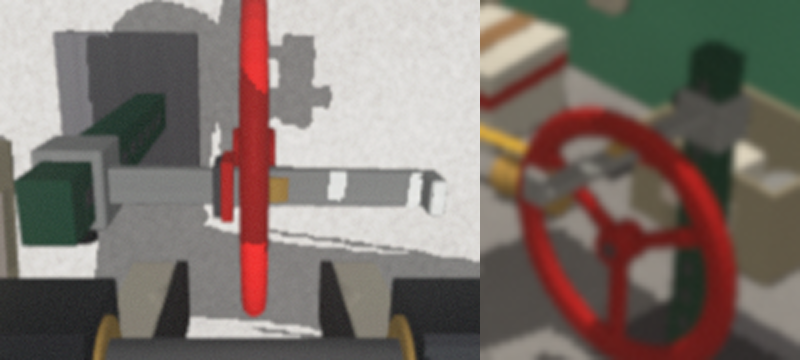

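The wrist view shows the wheel hanging plumb, with its rim at column 255 between the red collar (227) and the brass catch (278). The gripper is clear, so I'm handing the job in.

```bash
python3 -c "
from station import arm
print(arm.job_done())"
```

```text
the job is handed in; nothing more can be done
None
```

The red handwheel is hanging on the J-hook between the catch and the collar, released with the gripper clear, and the job was handed in at about 19 s; the hand-in returned no verdict.

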